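Unlatch the largest ball hitch and hold its arm up

TASK

Three look-alike hitches stand on the bench, each with a hinged arm latched down over a steel ball. On the one with the largest ball, pull the black latch grip sideways, away from the ball, against its spring, lift the arm off the ball with it, and finish while still holding the arm steadily up with its head at least 50 mm higher than where it sat. Leave the other two hitches and the loose parts and tools on the bench alone.

Things in the scene. Friction and masses are not known exactly. Their poses are not given: they have to be found in the camera images.
- hitch_l: fixed hitch with the largest steel ball, 44 mm across, seen through the hole of the arm's head; base plate 230 x 100 x 12 mm. Origin on the bench under the ball; own x runs from ball to hinge (plate spans x -55 to 175 mm), own y = pull direction of the latch, z up. Ball centre 62 mm up, ball top 84 mm.
- tongue_l (a joint): swing arm of that hitch, about 0.5 kg: square head 70 x 70 x 18 mm around the ball, on a bar 24 mm wide, 16 mm high. Hinge pin level along own y, at x 150, z 62 mm of the hitch; the arm falls back by its weight. rad, 0 = down, grows as the head rises, stop 1.0. Rises at most about 0.02 with the latch in.
- latch_l (a joint): spring latch in the head, hooked 6 mm under a collar below the ball. m, 0 = latched, grows as its grip is pulled along own +y of the hitch (away from the ball), stop 0.015, clear of the collar from 0.0075. Spring 7 N at 0, 12 N at the stop.
- grip_l (a point): grasp point on the latch's upright black grip, 15 mm under its top, 105 mm above the bench. Grip 24 mm along own x, 16 mm along own y, 44 mm tall; 77 mm to the own +y side of the ball, at its own x, when latched. It rides on the arm: lifting it lifts the arm. Nothing near it is higher than 85 mm.
- eye_l (a point): centre of the hole in the arm's head (70 mm square); arm down: at the ball's centre, 62 mm above the bench; 150 mm from the hinge pin.
- hitch_m: fixed hitch with the middle steel ball, 32 mm across, seen through the hole of the arm's head; base plate 230 x 100 x 12 mm. Origin on the bench under the ball; own x runs from ball to hinge (plate spans x -55 to 175 mm), own y = pull direction of the latch, z up. Ball centre 62 mm up, ball top 78 mm.
- tongue_m (a joint): swing arm of that hitch, about 0.5 kg: square head 58 x 58 x 18 mm around the ball, on a bar 24 mm wide, 16 mm high. Hinge pin level along own y, at x 150, z 62 mm of the hitch; the arm falls back by its weight. rad, 0 = down, grows as the head rises, stop 1.0. Rises at most about 0.02 with the latch in.
- latch_m (a joint): spring latch in the head, hooked 6 mm under a collar below the ball. m, 0 = latched, grows as its grip is pulled along own +y of the hitch (away from the ball), stop 0.015, clear of the collar from 0.0075. Spring 7 N at 0, 12 N at the stop.
- grip_m (a point): grasp point on the latch's upright black grip, 15 mm under its top, 105 mm above the bench. Grip 24 mm along own x, 16 mm along own y, 44 mm tall; 71 mm to the own +y side of the ball, at its own x, when latched. It rides on the arm: lifting it lifts the arm. Nothing near it is higher than 85 mm.
- eye_m (a point): centre of the hole in the arm's head (58 mm square); arm down: at the ball's centre, 62 mm above the bench; 150 mm from the hinge pin.
- hitch_s: fixed hitch with the smallest steel ball, 22 mm across, seen through the hole of the arm's head; base plate 230 x 100 x 12 mm. Origin on the bench under the ball; own x runs from ball to hinge (plate spans x -55 to 175 mm), own y = pull direction of the latch, z up. Ball centre 62 mm up, ball top 73 mm.
- tongue_s (a joint): swing arm of that hitch, about 0.5 kg: square head 48 x 48 x 18 mm around the ball, on a bar 24 mm wide, 16 mm high. Hinge pin level along own y, at x 150, z 62 mm of the hitch; the arm falls back by its weight. rad, 0 = down, grows as the head rises, stop 1.0. Rises at most about 0.02 with the latch in.
- latch_s (a joint): spring latch in the head, hooked 6 mm under a collar below the ball. m, 0 = latched, grows as its grip is pulled along own +y of the hitch (away from the ball), stop 0.015, clear of the collar from 0.0075. Spring 7 N at 0, 12 N at the stop.
- grip_s (a point): grasp point on the latch's upright black grip, 15 mm under its top, 105 mm above the bench. Grip 24 mm along own x, 16 mm along own y, 44 mm tall; 66 mm to the own +y side of the ball, at its own x, when latched. It rides on the arm: lifting it lifts the arm. Nothing near it is higher than 85 mm.
- eye_s (a point): centre of the hole in the arm's head (48 mm square); arm down: at the ball's centre, 62 mm above the bench; 150 mm from the hinge pin.
- spacer_a: loose steel spacer ring, 32 mm across, 20 mm high; a bystander, to be left alone
- spacer_b: loose steel spacer ring, 36 mm across, 14 mm high; a bystander, to be left alone
- sleeve: loose steel sleeve standing on end, 24 mm across, 45 mm high; a bystander, to be left alone
- bolt: loose bolt standing on its head, 22 mm across, 45 mm high; a bystander, to be left alone
- star_knob: loose black knob, stud up, 34 mm across, 37 mm high; a bystander, to be left alone
- wrench: loose wrench lying on the bench to the left; a bystander, to be left alone
- screwdriver: loose screwdriver lying on the bench to the right; a bystander, to be left alone

How it is judged:
By the outcome, as a careful person would: the job done as asked, in the order asked, and still so for the second after the job is handed in, while the arm keeps its last pose, push and grip.
It also fails if it takes over 32 s, if anything falls off the work surface, if the arm or the gripper's body presses on something with over 40 N, if the wrist force passes 120 N, or if a joint passes its speed limit or range.

ROBOT

A 6-joint arm with a two-finger parallel gripper is mounted at the origin on the work surface. World frame = base frame: x ahead of the robot, y to its left, z up, the work surface at z = 0. Lengths are in m, angles in rad, forces in N, time in s.
With the tool pointing down it reaches from about 0.4 to 0.825 m from the base axis. Payload 7 kg.
Tool frame: the origin (TCP) lies midway between the tips of the shut fingers; the grasp point (between the pads) lies 19 mm behind it; z points along the fingers, y is the line along which they close (so a half turn about z gives the same grasp; the last joint's range is limited). The gripper opens to 85 mm and grips with 20 to 120 N. Pads are 22 mm wide; open, the fingers measure 114 mm over their backs; the gripper's body (76 mm by 85 mm) begins 54 mm behind the grasp point. The pads swing forward as they close: fully open they stand 13 mm farther back than shut.
Start: joints at [-0.934, 0.359, 0.012, 0, -1.224, -0.288], TCP at [0.231, -0.634, 0.231] pointing down, gripper open.
Joint ranges: [-3.07, 3.07], [-1.43, 2.12], [-1.02, 1.25], [-3.03, 1.67], [-3.05, -0], [-3.03, 3.03]. Speed limits (rad/s): [2.39, 2.39, 3.01, 3.14, 3.14, 3.14].

INTERFACE

Orientations are given as [roll, pitch, yaw] about the fixed x, y, z axes, in that order (R = Rz(yaw) Ry(pitch) Rx(roll)).
In Python, from cell import robot, capture, nets gives the robot as it stands.
- The arm moves only by the tool step_arm, never from a script. Its argument "plan" is a list that holds one entry, the list of rows, each a list of 7 numbers: the opening, from 0 (shut) to 1 (fully open), then the shift along the tool's x, y, z in mm, then the turn, a rotation vector about the tool's x, y, z in rad. In form: [[[grip, dx, dy, dz, ax, ay, az], ...]]. A call has 1 to 10 rows; each row is the pose to reach, as a shift and turn from the pose commanded when the call began, along the tool's axes at that moment; what a row does not reach only later rows make up. A row lasts 1/8 s, in which the tool goes at most 62.5 mm and 10.7 degrees, less where a joint would pass 70% of its speed; a pose out of reach is approached as far as the arm can. A call with a gripper value outside its range is refused whole. The fingers move at their own pace and stop on an object; the grip force is fixed at half the most. Time passes only in rows, so rows that repeat a pose let the fingers close. It gives the time, the measured TCP pose, the force, the opening and the grip force at its end, in the units of the state.
- robot.get_state(): the state, without advancing time (a new reading comes with each control period).
- capture(name): name is "scene" or "side" or "wrist"; returns a dict with "pixels" (420x560x3 uint8, red, green, blue), "K" (3x3 intrinsics, pixels), "dist" ([k1, k2, p1, p2, k3] as OpenCV has them; the pictures are not rectified), "camera_from_world" (4x4, takes a point from world to camera coordinates). Camera axes: x right, y up, looking along -z (the intrinsics and any distortion apply to the point x, -y, -z); pixel columns grow to the right and rows downward; lengths in m; the calibration is good to about 2 mm. A picture is of the moment at which its call begins. There is no depth.
- robot.sign_off(): hands the job in; it is judged then, once.
Trained networks look in a picture, given as the dict that the camera call returned (one of the last four; its "shot" number tells which), for a name from the list of things; names that differ only in an ending like _2 or _b are one class to them, and where a whole thing is asked for, a point or a joint stands for the part that bears it (a point fixed in the world has none). Each returns a list of dicts, best first, with "score" (0 to 1); they miss things now and then, are a little off and sometimes report something else, mostly with a low value. They report only what shows in the picture. A call takes as long as a camera call.
- nets.masks_of(picture, name): "pixels" (420x560 bool, what is visible of it).
- nets.pinpoint(picture, name): "at" ([x, y, z] in m, in the coordinates of the camera as it stood for that picture, good to about 4 mm: a listed point, or the origin of a listed thing).
The state is a dict: "clock": time; "q": joint angles; "dq": joint speeds; "effort": joint torques, N m; "tool_pos": TCP position; "ee_rot": TCP orientation; "wrist_force": force on the tool from outside, world axes, zero at the start; "ft_torque": the same for the moment, N m; "grip_width": opening from 0.0 (shut) to 1.0 (fully open); "finger_force": force on a finger pad.
Only numpy, scipy, OpenCV 4.12 (cv2) and the standard library are available. Lean on these libraries where they do the work, as an engineer would, in place of code of your own. Each camera call takes 0.05 s, during which the arm holds its last target. There are 200 camera calls.

## Working session

There is one attempt and no reset: what is moved stays moved. The work goes in short steps, Python scripts to look and compute and a tool call to move; the robot and the scene stay as the last step left them, time stands still between calls to the robot, and variables do not carry over. Pictures are saved under pics/ and viewed, at most 10 in all, crops included, and the job is handed in when it is done.

Besides the shell and the picture viewer there is one more tool, called after ">>>" by a JSON object that holds its "op" and its "data". step_arm: Moves the arm, as the interface text tells. Its arguments: {"type":"object","properties":{"plan":{"type":"array","items":{"type":"array","items":{"type":"array","items":{"type":"number"}}}}},"required":["plan"]}

```bash
mkdir -p pics; cat > h.py <<'E'
import numpy as np, cv2
from cell import robot, capture, nets
def w(p,at):
    return (np.linalg.inv(p["camera_from_world"])@np.r_[at,1])[:3]
def pix(p,X):
    c=(p["camera_from_world"]@np.r_[X,1])[:3]*[1,-1,-1]
    return cv2.projectPoints(c[None],np.zeros(3),np.zeros(3),p["K"],p["dist"])[0].ravel()
def save(p,n): cv2.imwrite(f"pics/{n}.png",p["pixels"][...,::-1])
E
python3 - <<'E'
from h import *
for c in("scene","side"):
    p=capture(c); save(p,c)
    for n in("hitch_l","grip_l","eye_l","hitch_m","eye_m","hitch_s","eye_s"):
        print(c,n,[(w(p,d["at"]).round(3),round(d["score"],2),pix(p,w(p,d["at"])).round()) for d in nets.pinpoint(p,n)[:3]])
print(robot.get_state())
E
```

```text
scene hitch_l [(array([ 0.483,  0.253, -0.001]), 0.9, array([287., 191.])), (array([ 0.583, -0.278,  0.002]), 0.85, array([231., 293.])), (array([ 0.519, -0.023, -0.003]), 0.85, array([257., 235.]))]
scene grip_l [(array([0.464, 0.322, 0.104]), 0.52, array([291., 157.])), (array([ 0.588, -0.203,  0.107]), 0.51, array([245., 249.])), (array([0.528, 0.045, 0.101]), 0.5, array([270., 199.]))]
scene eye_l [(array([ 0.522, -0.024,  0.061]), 0.92, array([258., 220.])), (array([0.474, 0.25 , 0.057]), 0.66, array([284., 177.])), (array([ 0.58 , -0.279,  0.063]), 0.57, array([228., 277.]))]
scene hitch_m [(array([ 0.483,  0.253, -0.001]), 0.9, array([287., 191.])), (array([ 0.583, -0.278,  0.002]), 0.85, array([231., 293.])), (array([ 0.519, -0.023, -0.003]), 0.85, array([257., 235.]))]
scene eye_m [(array([ 0.522, -0.024,  0.061]), 0.92, array([258., 220.])), (array([0.474, 0.25 , 0.057]), 0.66, array([284., 177.])), (array([ 0.58 , -0.279,  0.063]), 0.57, array([228., 277.]))]
scene hitch_s [(array([ 0.483,  0.253, -0.001]), 0.9, array([287., 191.])), (array([ 0.583, -0.278,  0.002]), 0.85,
[... 1653 characters left out ...]
]))]
{'clock': 0.8, 'q': array([-9.33910935e-01,  3.58556326e-01,  1.18959446e-02, -2.50444705e-05,
       -1.22412752e+00, -2.88086207e-01]), 'dq': array([-8.51773789e-05,  2.01750858e-06, -9.76108413e-05,  1.23266931e-04,
        9.62594024e-04,  1.28260075e-04]), 'effort': array([-3.41844714e-05, -5.82883036e+01,  2.93646508e+01,  6.94166198e+00,
       -5.33603525e-04,  2.05215684e-05]), 'tool_pos': array([ 0.23065857, -0.63432519,  0.23132422]), 'ee_rot': array([-3.14159127e+00,  2.49776607e-05, -2.79280198e+00]), 'wrist_force': array([0.35790592, 0.74458712, 0.21386833]), 'ft_torque': array([-0.0400656 ,  0.00662948, -0.06004157]), 'finger_force': 0.0, 'grip_width': 0.9994960016850973}
```

```bash
python3 - <<'E'
import cv2,numpy as np
a=cv2.imread("pics/scene.png");b=cv2.imread("pics/side.png")
def cr(i,x,y): return cv2.resize(i[y-38:y+38,x-44:x+44],(264,228),interpolation=cv2.INTER_CUBIC)
cv2.imwrite("pics/m.png",np.vstack([np.hstack([cr(a,284,175),cr(a,258,218),cr(a,232,272)]),np.hstack([cr(b,255,254),cr(b,295,208),cr(b,319,171)])]))
E
```

```text
(no output)
```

View pics/m.png

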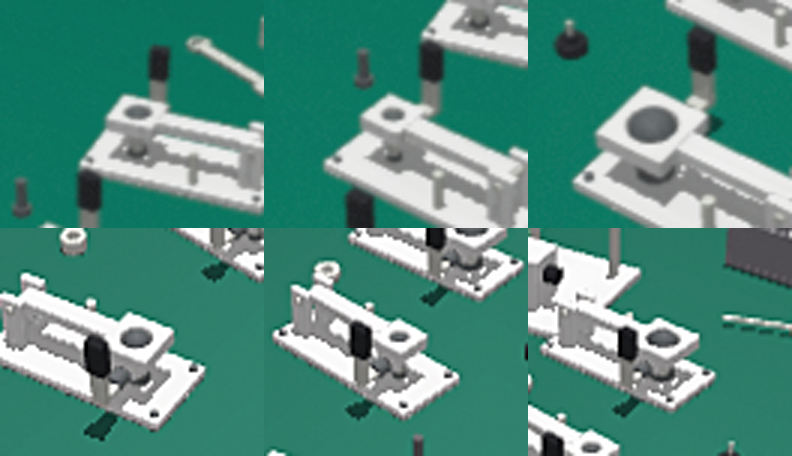

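View pics/scene.png

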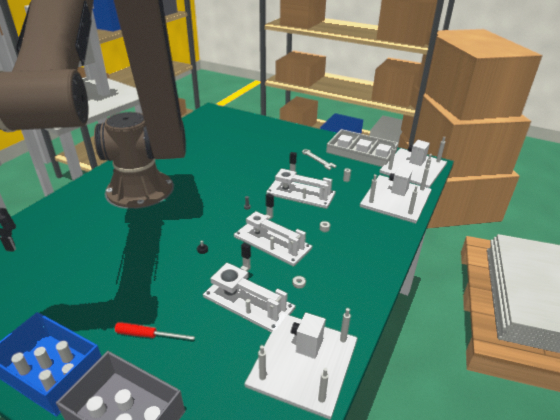

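The bottom-right hitch of the montage, at pixel (228,277) in the scene picture, clearly has the largest ball. Its eye-grip distance is also the longest, about 76 mm. I'll go above its grip.

>>> {"op": "step_arm", "data": {"plan": [[[0.6, -483, 284, 0, 0, 0, 0.45], [0.6, -483, 284, 0, 0, 0, 0.45], [0.6, -483, 284, 0, 0, 0, 0.45], [0.6, -483, 284, 0, 0, 0, 0.45], [0.6, -483, 284, 0, 0, 0, 0.45], [0.6, -483, 284, 0, 0, 0, 0.45], [0.6, -483, 284, 0, 0, 0, 0.45], [0.6, -483, 284, 0, 0, 0, 0.45], [0.6, -483, 284, 0, 0, 0, 0.45], [0.6, -483, 284, 0, 0, 0, 0.45]]]}}

```text
clock: 2.05
tool_pos: [0.5898, -0.1992, 0.2308]
ee_rot: [3.142, -0.0, 3.045]
wrist_force: [-1.5, 0.0, -1.1]
grip_width: 0.599
finger_force: 0.0
```

```bash
python3 - <<'E'
from h import *
p=capture("wrist"); save(p,"wr1")
for n in("hitch_l","grip_l","eye_l"):
    print(n,[(w(p,d["at"]).round(4),round(d["score"],2),pix(p,w(p,d["at"])).round()) for d in nets.pinpoint(p,n)[:3]])
s=robot.get_state();print(s["clock"],s["tool_pos"],s["ee_rot"],s["q"],s["wrist_force"],s["grip_width"])
E
```

```text
hitch_l [(array([ 0.5823, -0.2754, -0.0009]), 0.91, array([205., 177.])), (array([ 0.5121, -0.0255,  0.004 ]), 0.85, array([435.,  88.]))]
grip_l [(array([ 0.5805, -0.2005,  0.1073]), 0.58, array([272., 190.]))]
eye_l [(array([ 0.5178, -0.0281,  0.0617]), 0.96, array([461.,  91.]))]
2.25 [ 0.58696466 -0.20295711  0.23132017] [-3.14152320e+00 -2.34712273e-04  3.03991003e+00] [-1.89157398e-02  2.70943015e-01 -1.13436044e-01  5.37240511e-05
 -1.18665692e+00 -1.65358334e+00] [ 0.11935653 -0.01364332 -0.93992577] 0.6047967156478189
```

View pics/wr1.png

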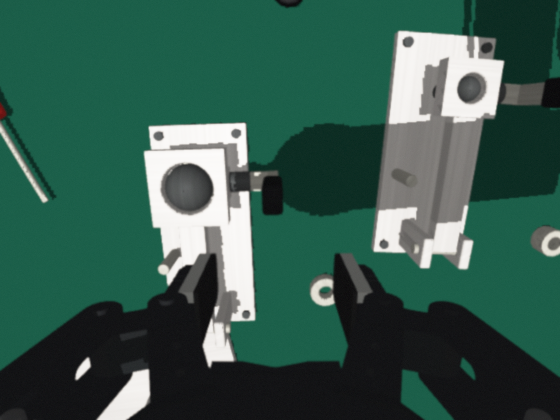

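The largest ball shows at (189,187), its head corners are roughly (146,151), (224,149), (229,224) and (152,227), and its black grip is at (272,195). I'll back-project these points.

```bash
cat >> h.py <<'E'
def ray(p,uv,z):
    u=cv2.undistortPoints(np.array([[uv]],float),p["K"],p["dist"]).ravel()
    M=np.linalg.inv(p["camera_from_world"]); d=M[:3,:3]@[u[0],-u[1],-1]; o=M[:3,3]
    return o+d*(z-o[2])/d[2]
E
python3 - <<'E'
from h import *
p=capture("wrist")
print("cam",np.linalg.inv(p["camera_from_world"])[:3,3])
c=np.array([ray(p,u,.071) for u in[(146,151),(224,149),(229,224),(152,227)]]);print(c.round(4),c.mean(0),np.linalg.norm(np.roll(c,-1,0)-c,axis=1))
pl=np.array([ray(p,u,.012) for u in[(150,127),(245,124),(255,318)]]);print(pl.round(4))
print("ball",ray(p,(189,187),.07))
cv2.imwrite("pics/crop.png",cv2.resize(p["pixels"][135:255,130:300,::-1],None,fx=4.5,fy=4.5,interpolation=cv2.INTER_CUBIC))
for yaw in(-3,-5,-7,-9):
  a=np.radians(yaw); o=np.array([.582,-.277]); y=np.array([-np.sin(a),np.cos(a)]); print(yaw,(o+.077*y).round(4))
m=nets.masks_of(p,"grip_l")
for d in m[:2]:
    v,u=np.nonzero(d["pixels"]); print(d["score"],u.min(),u.max(),v.min(),v.max())
E
```

```text
cam [ 0.5201012  -0.19597888  0.37441346]
[[ 0.5393 -0.3122  0.071 ]
 [ 0.545  -0.2434  0.071 ]
 [ 0.6135 -0.2484  0.071 ]
 [ 0.6092 -0.3205  0.071 ]] [ 0.57672273 -0.28112056  0.071     ] [0.06901581 0.06867186 0.07225405 0.07034794]
[[ 0.5192 -0.3259  0.012 ]
 [ 0.5269 -0.2277  0.012 ]
 [ 0.7523 -0.2441  0.012 ]]
ball [ 0.57540177 -0.27977644  0.07      ]
-3 [ 0.586  -0.2001]
-5 [ 0.5887 -0.2003]
-7 [ 0.5914 -0.2006]
-9 [ 0.594  -0.2009]
0.89 254 287 174 217
0.77 507 559 80 109
```

View pics/crop.png

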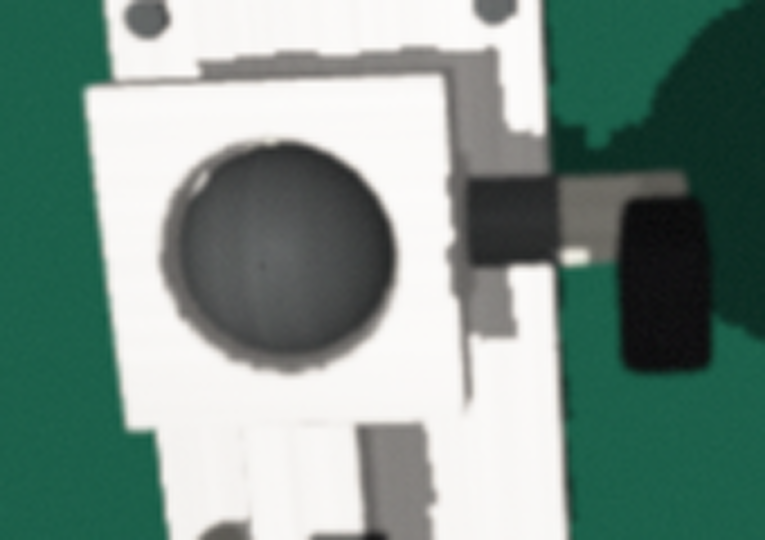

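```bash
python3 - <<'E'
from h import *
p=capture("wrist")
print(ray(p,(277.8,201.7),.12), [pix(p,np.array([x,-.202,.12])).round(1) for x in(.573,.597,.585)])
s=robot.get_state();print(s["clock"],s["tool_pos"],s["ee_rot"])
E
```

```text
[ 0.58445992 -0.20107264  0.12      ] [array([275. , 187.1]), array([278.2, 217.5]), array([276.7, 202.5])]
2.4 [ 0.58683869 -0.20348521  0.23157476] [-3.14157506e+00  2.94734451e-04  3.03878407e+00]
```

>>> {"op": "step_arm", "data": {"plan": [[[0.6, 2, 2, 50, 0, 0, -0.02], [0.6, 2, 2, 95, 0, 0, -0.02], [0.6, 2, 2, 130, 0, 0, -0.02], [0.6, 2, 2, 143, 0, 0, -0.02], [0.6, 2, 2, 143, 0, 0, -0.02]]]}}

```text
clock: 3.02
tool_pos: [0.5855, -0.2008, 0.0883]
ee_rot: [-3.141, -0.001, 3.06]
wrist_force: [-1.4, -0.0, 0.5]
grip_width: 0.602
finger_force: 0.0
```

```bash
python3 - <<'E'
from h import *
p=capture("wrist"); save(p,"wr2")
s=robot.get_state();print(s["clock"],s["tool_pos"],s["ee_rot"],s["wrist_force"])
E
```

```text
3.075 [ 0.58628371 -0.20073707  0.08936063] [-3.14124474e+00  1.10098308e-03  3.06013029e+00] [0.48534464 0.45909465 1.24277056]
```

View pics/wr2.png

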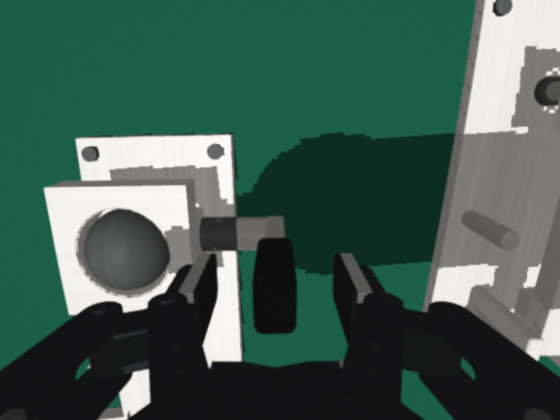

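The grip at (275,285) is centred between the pads, at (205,290) and (350,290). I'll close on it.

>>> {"op": "step_arm", "data": {"plan": [[[0.05, 0, 0, 0, 0, 0, 0], [0.05, 0, 0, 0, 0, 0, 0], [0.05, 0, 0, 0, 0, 0, 0], [0.05, 0, 0, 0, 0, 0, 0], [0.05, 0, 0, 0, 0, 0, 0], [0.05, 0, 0, 0, 0, 0, 0]]]}}

```text
clock: 3.82
tool_pos: [0.5865, -0.2009, 0.0897]
ee_rot: [-3.14, 0.002, 3.061]
wrist_force: [-0.4, -4.6, 6.4]
grip_width: 0.182
finger_force: 60.7
```

>>> {"op": "step_arm", "data": {"plan": [[[0.05, 0, 3, 0, 0, 0, 0], [0.05, 0, 6, 0, 0, 0, 0], [0.05, 0, 9, 0, 0, 0, 0], [0.05, 0, 12, 0, 0, 0, 0], [0.05, 0, 12, 0, 0, 0, 0], [0.05, 0, 12, 0, 0, 0, 0]]]}}

```text
clock: 4.58
tool_pos: [0.5873, -0.1899, 0.0896]
ee_rot: [-3.139, 0.002, 3.061]
wrist_force: [-1.3, -10.8, 5.9]
grip_width: 0.177
finger_force: 60.6
```

>>> {"op": "step_arm", "data": {"plan": [[[0.05, -0.7, 0, -3.7, 0, 0.025, 0], [0.05, -1.6, 0, -7.5, 0, 0.05, 0], [0.05, -2.5, 0, -11, 0, 0.075, 0], [0.05, -3.5, 0, -14.8, 0, 0.1, 0], [0.05, -3.5, 0, -14.8, 0, 0.1, 0]]]}}

```text
clock: 5.2
tool_pos: [0.5904, -0.1903, 0.1035]
ee_rot: [-3.139, -0.1, 3.06]
wrist_force: [-0.5, -11.9, -0.7]
grip_width: 0.176
finger_force: 59.8
```

>>> {"op": "step_arm", "data": {"plan": [[[0.05, -1.6, 0, -7.5, 0, 0.05, 0], [0.05, -3.5, 0, -14.8, 0, 0.1, 0], [0.05, -5.8, 0, -22.1, 0, 0.15, 0], [0.05, -8.5, 0, -29.3, 0, 0.2, 0], [0.05, -11.5, 0, -36.2, 0, 0.25, 0], [0.05, -14.9, 0, -43.1, 0, 0.3, 0], [0.05, -18.6, 0, -49.8, 0, 0.35, 0], [0.05, -18.6, 0, -49.8, 0, 0.35, 0], [0.05, -18.6, 0, -49.8, 0, 0.35, 0]]]}}

```text
clock: 6.32
tool_pos: [0.613, -0.1927, 0.1508]
ee_rot: [-3.138, -0.452, 3.059]
wrist_force: [-2.2, -10.4, -1.5]
grip_width: 0.174
finger_force: 59.7
```

```bash
python3 - <<'E'
from h import *
o=[]
for c in("side","scene"):
    p=capture(c)
    print([(w(p,d["at"]).round(3),round(d["score"],2)) for d in nets.pinpoint(p,"eye_l")[:3]])
    x,y=(319,165) if c=="side" else (232,262)
    o.append(cv2.resize(p["pixels"][y-60:y+60,x-60:x+60,::-1],(400,400),interpolation=cv2.INTER_CUBIC))
cv2.imwrite("pics/up.png",np.hstack(o))
s=robot.get_state();print(s["clock"],s["tool_pos"],s["ee_rot"],s["wrist_force"],s["grip_width"],s["finger_force"])
E
```

```text
[(array([ 0.596, -0.282,  0.125]), 0.89), (array([ 0.516, -0.022,  0.061]), 0.89), (array([0.479, 0.252, 0.064]), 0.83)]
[(array([ 0.595, -0.278,  0.122]), 0.79), (array([ 0.523, -0.024,  0.062]), 0.53), (array([ 0.582, -0.277,  0.   ]), 0.53)]
6.525 [ 0.61296459 -0.19260475  0.15076412] [-3.13864379 -0.45126029  3.0588115 ] [ -2.13640782 -10.46117748  -1.93361493] 0.1761480446473061 59.622268080711365
```

View pics/up.png

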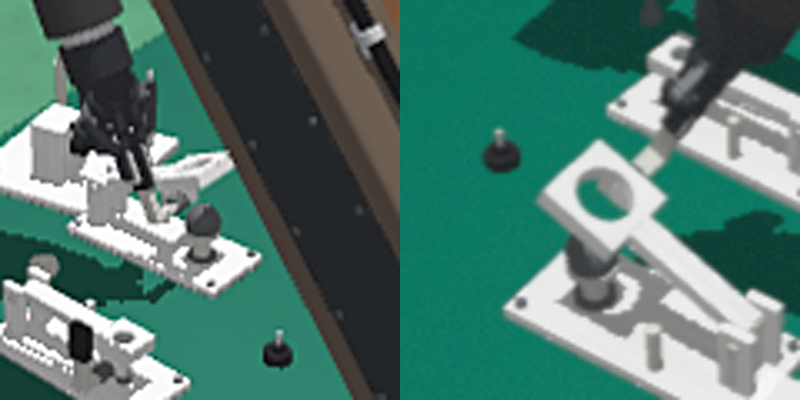

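The head is off the ball, with its eye at about z = 0.123 m, so it has risen about 61 mm. Both measurements after the lift agree, and the grip is steady.

```bash
python3 -c "
from cell import robot
print(robot.sign_off())"
```

```text
the job is handed in; nothing more can be done
None
```

I pulled the latch on the largest-ball hitch and lifted its arm; its head was held steadily about 61 mm above where it sat when I handed in at 6.5 s on the robot's clock. The other hitches, loose parts and tools were not touched.

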